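Snap the end cap onto a shelf post and hold it down

ROBOT

A 6-joint arm with a two-finger parallel gripper is mounted at the origin on the work surface. World frame = base frame: x ahead of the robot, y to its left, z up, the work surface at z = 0. Lengths are in mm, angles in rad, forces in N, time in s.
With the tool pointing down it reaches from about 325 to 850 mm from the base axis. Payload 15.5 kg.
Tool frame: the origin (TCP) lies at the very end of the fingers, on their centre line; the grasp point (between the pads) lies 19 mm behind it (env.grasp_offset is the distance from the TCP to the grasp point, in mm); x points along the fingers, y is the direction in which the jaws open and shut, and the axes are right-handed (so a half turn about x gives the same grasp; the last joint's range is limited). The gripper opens to 91 mm and grips with 3 to 60 N. Pads are 32 mm wide; open, the fingers measure 118 mm over their backs; the gripper's body (76 mm by 178 mm) begins 60 mm behind the grasp point.
Start: joints at [-1.252, 0.494, 1.345, -0, 1.302, -0.096], TCP at [251.308, -572.25, 191.115] pointing down, gripper open.
Joint ranges: [-2.91, 2.91], [-0.82, 2.16], [0.22, 2.67], [-1.22, 4.37], [0.12, 2.79], [-3.08, 3.08]. Speed limits (rad/s): [1.89, 1.89, 2.57, 3.01, 3.01, 3.01].

INTERFACE

Orientations are given as a rotation vector (axis times angle).
In Python, from workcell import env gives the robot as it stands. Calls block until the motion is done:
- env.goto(position, orientation): joint-space move of the TCP to a pose.
- env.move_l(position, speed=150, rot=None): straight line of the TCP; rot=None keeps the orientation; speed is the mean speed in mm/s.
- env.set_joints(angles): joint-space move.
- env.let_go() and env.close(): open the fingers fully, or close them until they stop; the grip force is fixed at half the most.
- env.dwell(seconds).
- env.ik(position, orientation): joint angles nearest the present ones, or None.
- env.capture(name): name is "scene" or "top" or "wrist"; returns a dict with "pixels" (420x560x3 uint8, blue, green, red), "mtx" (3x3 intrinsics, pixels), "rvec" (rotation vector, rad) and "tvec" (3), from world to camera coordinates, as OpenCV has them; the wrist camera has in their place "hand_eye" (4x4, takes a point from camera to tool coordinates, whose origin is the TCP and whose axes are the tool frame's). Camera axes: x right, y down, z forward; pixel columns grow to the right and rows downward; lengths in mm; the calibration is good to about 2 mm. The wrist camera is an equidistant fisheye: a pixel r from the principal point sees the ray r / f radians off the axis. A picture is of the moment at which its call begins: read the wrist's pose just before it. There is no depth.
A pose or a line that the arm cannot do raises env.IKError and nothing moves.
- env.hand_in(): hands the job in, once; it reports no verdict.
Trained networks look in the newest picture that a camera, given by its name, has taken for a name from the list of things; names that differ only in an ending like _2 or _b are one class to them, and where a whole thing is asked for, a point or a joint stands for the part that bears it (a point fixed in the world has none). Each returns a list of dicts, best first, with "confidence" (0 to 1); they miss things now and then, are a little off and sometimes report something else, mostly with a low value. They report only what shows in the picture. A call takes as long as a camera call. They do not tell look-alikes from the thing itself.
- env.regions_of(camera, query): "region" (420x560 bool, what is visible of it).
- env.tip_of(camera, query): "point" ([x, y, z] in mm, in the coordinates of the camera as it stood for that picture, good to about 4 mm: a listed point, or the origin of a listed thing).
Readings, each from a call of its own:
- env.get_t(): time.
- env.get_q(): joint angles.
- env.get_joint_velocities(): joint speeds.
- env.get_tau(): joint torques, N m.
- env.get_ee_pos(): TCP position.
- env.get_eef_rot(): TCP orientation.
- env.get_contact_force(): force on the tool from outside, world axes, zero at the start.
- env.get_torque(): the same for the moment, N m.
- env.get_finger_gap(): finger opening in mm.
Only numpy, scipy, OpenCV 4.12 (cv2) and the standard library are available. Lean on these libraries where they do the work, as an engineer would, in place of code of your own. Each camera call takes 0.05 s, during which the arm holds its last target. There are 200 camera calls.

TASK

Take the post cap (the larger, full-height round cap that fits the post) out of the cluttered parts bin and press it, mouth down, onto the bare shelf post until it clicks past the spring balls, then keep pressing so that it squeezes the sprung seat ring underneath well down. Finish while still holding the cap firmly pressed down like that: do not let go. Leave the other fittings and the things on the bench where they are.

Things in the scene. Friction and masses are not known exactly. Their poses are not given: they have to be found in the camera images.
- cap_center (a point): Centre of the loose post cap, half-way up: a black plastic cap, round, 44 mm across and 52 mm tall, 40 to 85 g, closed chamfered top, open mouth down; it stands mouth down in the bin, 26 mm of it below this point. z is its axis, up. Its bore is 30.4 mm wide and 47.5 mm deep, with a 4 mm high snap lip of that same width at the mouth, and a wider groove above the lip.
- stud_tip (a point): Top of the bare shelf post, on its axis: a rigid upright chromed steel post, 28 mm across, clamped in a fixed 78 x 78 x 34 mm bench block; tip 163.5 mm above the bench. z up. Its last 6.5 mm taper to 17 mm across to lead the cap in. With the cap clicked on, the cap's centre is 16 mm below this point; it meets the free seat ring at 16.7 mm, the hard stop at 20.7 mm.
- ball_ring (a point): Point on the bare post's axis 33.5 mm below its tip, level with four spring balls that stand out 3.3 mm from the post. When the cap's mouth meets them (cap centre about 3 mm below the tip) the push rises to roughly 10 N within a few mm, then falls away as the cap clicks on.
- seat_ring (a joint): Grey sprung seat ring, 38 mm across, round the bare post, its top 42.7 mm below the tip when free. Value: how far it is pushed down, 0 (free) to 0.004 m (bottomed); its spring pushes back 2 N when touched, 10 N when bottomed.
- bin: Grey open parts bin, 210 x 290 mm (x by y), outer height 35 mm, walls and floor 5 mm; fixed. Origin under its centre on the bench. Five fittings stand in it, one in the middle and one towards each corner (about 50 mm in x and 85 mm in y from the middle), in any order; the fingers fit on both sides of each when they close along the bin's y axis.
- done_post: A second identical bench block and post that already has its cap on, 172 mm tall over all; leave it alone. Origin on the bench under its axis.
- plug: Bystander in the bin: wide flat black plug, 52 mm across, 17 mm tall; origin at its underside.
- slim_cap: Bystander in the bin: slim black cap, 26 mm across, 52 mm tall; origin at its underside.
- foot: Bystander in the bin: levelling foot, black disc 42 mm across with a steel bolt upright, 46 mm tall; origin at its underside.
- sleeve: Bystander in the bin: black tube open at both ends, 38 mm across, 34 mm tall; origin at its underside.
- tape: Bystander on the bench: roll of packing tape lying flat, 94 mm across, 45 mm tall; origin at its underside.
- carton: Bystander on the bench: small carton 90 x 130 x 70 mm; origin at its underside.
- driver: Bystander on the bench: screwdriver lying along its x axis; origin under its middle.
Things that resemble listed ones, but are neither listed nor needed, are in the scene too. Leave any yellow look-alike of the part that bears cap_center alone.

How it is judged:
By the outcome, as a careful person would: the job done as asked, in the order asked, and still so for the second after the job is handed in, while the arm keeps its last pose, push and grip.
It also fails if it takes over 51 s, if anything falls off the work surface, if the arm or the gripper's body presses on something with over 40 N, if the wrist force passes 120 N, or if a joint passes its speed limit or range.

## Working session

There is one attempt and no reset: what is moved stays moved. The work goes in short steps, each a Python script; the robot and the scene stay as the last script left them, time stands still between calls to the robot, and variables do not carry over. Pictures are saved under pics/ and viewed, about 8 in all and at most 12, crops included, and the job is handed in when it is done.

```bash
mkdir -p pics; ls
cat > h.py <<'E'
import numpy as np, cv2
from scipy.spatial.transform import Rotation as R
from workcell import env
def cap(n,save=None):
    c=env.capture(n)
    if save: cv2.imwrite('pics/'+save,c['pixels'])
    return c
def Tcam(c):  # world->cam
    return R.from_rotvec(np.ravel(c['rvec'])).as_matrix(), np.ravel(c['tvec'])
def c2w(c,p):
    r,t=Tcam(c); return r.T@(np.asarray(p)-t)
def proj(c,P):
    return cv2.projectPoints(np.float64(P).reshape(-1,1,3),np.ravel(c['rvec']),np.ravel(c['tvec']),c['mtx'],None)[0].reshape(-1,2)
def ray_z(c,uv,z):
    r,t=Tcam(c); o=-r.T@t; d=r.T@np.linalg.solve(c['mtx'],[uv[0],uv[1],1.]); return o+d*(z-o[2])/d[2]
E
python3 - <<'E'
from h import *
np.set_printoptions(precision=1,suppress=True)
ims=[]
for n in('scene','top'):
    c=cap(n,n+'0.png'); ims.append(c['pixels'])
    print(n, 'cam at',c2w(c,[0,0,0]), c['mtx'].diagonal())
    for q in('cap_center','stud_tip','ball_ring','bin','done_post','plug','slim_cap','foot','sleeve','tape','carton','driver'):
        for d in env.tip_of(n,q)[:3]:
            w=c2w(c,d['point']); print(q,round(d['confidence'],2),w,proj(c,w)[0])
print(env.get_t(), env.get_eef_rot())
E
```

```text
pics
scene cam at [ 839.7 -585.2  871.6] [455.7 455.7   1. ]
cap_center 0.85 [ 378.3 -381.3   27.7] [116.3 327.1]
cap_center 0.74 [ 491.3 -327.3   31.1] [179.3 329.6]
cap_center 0.73 [ 377.6 -296.1   25.7] [144.1 293.9]
stud_tip 0.65 [535.8  89.2 164.6] [298.1 158.7]
ball_ring 0.59 [536.5  91.7 135.9] [298.4 167.2]
bin 0.6 [ 549.1 -249.4   -0.3] [226.9 317.8]
done_post 0.63 [543.8 298.1  -2.6] [332.  157.6]
plug 0.68 [ 611.1 -165.6    9.5] [272.5 296.7]
plug 0.31 [ 507.  -164.     6.1] [231.4 276.6]
slim_cap 0.49 [ 596.2 -342.     6.3] [221.3 366. ]
foot 0.53 [ 508.  -164.4    7.2] [231.6 276.7]
sleeve 0.64 [ 547.3 -255.3    3.1] [224.5 318.9]
tape 0.73 [717.6  83.1   0.5] [362.  236.1]
tape 0.21 [ 546.4 -255.     0.9] [224.3 319.1]
carton 0.64 [764.4 -87.    4. ] [353.2 299.9]
carton 0.55 [542.7 299.9   1.1] [332.  156.1]
driver 0.67 [358.2 108.2  -0.7] [238.6 176.9]
top cam at [ 483.   -52.3 1533.9] [508.7 508.7   1. ]
cap_center 0.67 [ 489.8 -326.1   32.4] [374.9 248.1]
cap_center 0.57 [ 377.4 -380.9   23.6] [392.7 286.8]
cap_center 0.49 [ 374.1 -295.9   21.2] [363.6 287.3]
stud_tip 0.94 [532.2  98.9 162.9] [225.9 229.3]
ball_ring 0.8 [532.8  98.7 128.9] [227.3 229.6]
bin 0.4 [ 598.2 -337.5    6.3] [377.3 212. ]
done_post 0.86 [540.5 304.2  -1.6] [164.4 227.4]
plug 0.82 [ 611.  -160.5    6.1] [318.3 206.7]
slim_cap 0.54 [ 592.8 -336.4    6.7] [377.  213.8]
slim_cap 0.26 [ 609.6 -160.7    5.9] [318.4 207.2]
foot 0.47 [ 505.4 -162.8    0.2] [318.5 241.9]
sleeve 0.51 [ 549.5 -250.5    4.7] [348.  227.7]
tape 0.87 [713.9  84.5  -1.6] [238.  171.8]
tape 0.43 [353.5 115.4  -3.2] [225.  290.7]
carton 0.61 [759.9 -77.6   0.6] [291.6 157.6]
driver 0.86 [355.8 114.9  -4.9] [225.3 289.9]
driver 0.21 [542.4 306.1   0.4] [163.6 226.7]
1.3 [ 2.   0.4 -2. ]
```

View pics/scene0.png

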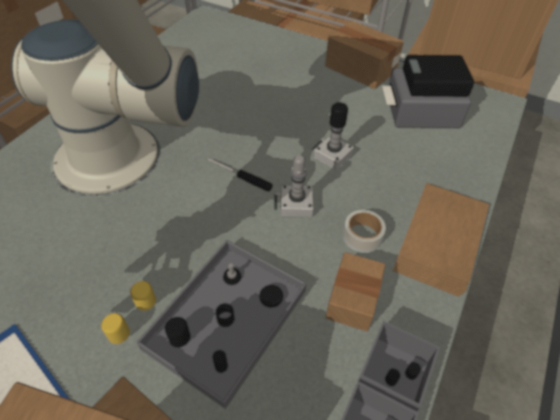

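View pics/top0.png

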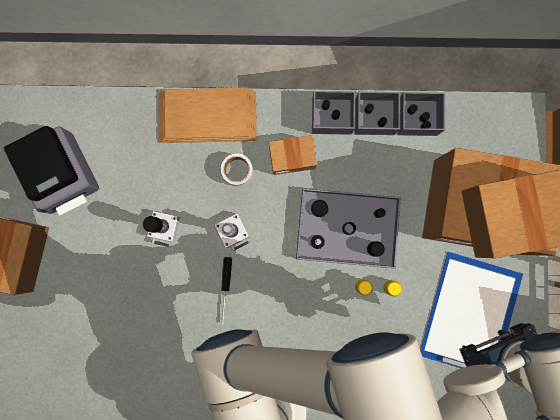

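The scene shows the black, full-height 44 mm candidate in the bin at scene (179,330) / top (375,248), at about (490,-326). What could be mistaken for it:
- two yellow look-alikes: top (364,287) and (393,287)
- slim cap: (377,213)
- sleeve: (348,228)
- plug: (318,207)
- foot: (318,242)
- cap already on the done post: (157,224)

The bare post is at top (231,230). I choose the black one at (375,248) and will check it close up with the wrist camera.

```bash
cat >> h.py <<'E'
def pose():
    return np.array(env.get_ee_pos()), R.from_rotvec(env.get_eef_rot()).as_matrix()
def down(yaw):  # tool x down, tool y at angle yaw from world +x
    X=np.array([0,0,-1.]); Y=np.array([np.cos(yaw),np.sin(yaw),0]); return R.from_matrix(np.c_[X,Y,np.cross(X,Y)]).as_rotvec()
def wcap(save=None):
    p=pose(); c=cap('wrist',save); c['p']=p; return c
def w2w(c,P):
    H=c['hand_eye']; p,r=c['p']; return p+r@(H[:3,:3]@np.asarray(P)+H[:3,3])
def wray_z(c,uv,z):
    K=c['mtx']; m=np.array([(uv[0]-K[0,2])/K[0,0],(uv[1]-K[1,2])/K[1,1]]); th=np.hypot(*m)
    d=np.r_[m/max(th,1e-9)*np.sin(th),np.cos(th)]; o=w2w(c,[0,0,0]); v=w2w(c,d)-o; return o+v*(z-o[2])/v[2]
def wproj(c,P):
    H=c['hand_eye']; p,r=c['p']; q=H[:3,:3].T@(r.T@(np.asarray(P)-p)-H[:3,3]); K=c['mtx']
    th=np.arctan2(np.hypot(q[0],q[1]),q[2]); n=np.hypot(q[0],q[1]); return np.array([K[0,2]+K[0,0]*th*q[0]/n,K[1,2]+K[1,1]*th*q[1]/n])
E
python3 - <<'E'
from h import *
np.set_printoptions(precision=2,suppress=True)
c=cap('top')
for d in env.regions_of('top','bin')[:2]:
    m=d['region'].astype(np.uint8); pts=cv2.findNonZero(m)
    box=cv2.boxPoints(cv2.minAreaRect(pts)); W=np.array([ray_z(c,u,35) for u in box])
    print(d['confidence'],m.sum(),W,np.linalg.norm(np.diff(W,axis=0),axis=1),W.mean(0))
    e=np.diff(W,axis=0); L=e[np.argmax(np.linalg.norm(e,axis=1))]; print('yaw of y axis',np.degrees(np.arctan2(L[1],L[0])))
q0=env.get_q()
for yaw in np.radians([86,84,-94,-96]):
    print(yaw, env.ik([490,-326,170],down(yaw)), env.ik([533,97,250],down(yaw)))
E
```

```text
0.63 6389 [[ 454.14  -90.76   35.  ]
 [ 664.02 -106.68   35.  ]
 [ 641.77 -400.52   35.  ]
 [ 433.02 -382.25   35.  ]] [210.48 294.68 209.55] [ 548.24 -245.05   35.  ]
yaw of y axis -94.32981816832958
1.5009831567151235 [-0.69  0.46  1.47  0.    1.21 -2.19] [ 0.07  0.32  1.47 -0.    1.35 -1.43]
1.4660765716752369 [-0.69  0.46  1.47 -0.    1.21 -2.15] [ 0.07  0.32  1.47 -0.    1.35 -1.4 ]
-1.6406094968746698 [-0.69  0.46  1.47  0.    1.21  0.95] [0.07 0.32 1.47 0.   1.35 1.71]
-1.6755160819145565 [-0.69  0.46  1.47  0.    1.21  0.99] [0.07 0.32 1.47 0.   1.35 1.75]
```

Run:
```python
from h import *
np.set_printoptions(precision=2,suppress=True)
env.goto([480,-326,170],down(np.radians(-94.6)))
c=wcap('w1.png'); print(c['p'][0],c['hand_eye'],c['mtx'].diagonal())
for d in env.tip_of('wrist','cap_center')[:4]:
    w=w2w(c,d['point']); print('cap',d['confidence'],w,wproj(c,w))
for d in env.regions_of('wrist','cap_center')[:3]:
    m=d['region'].astype(np.uint8); pts=cv2.findNonZero(m); (u,r)=cv2.minEnclosingCircle(pts); print(d['confidence'],m.sum(),u,r,cv2.boundingRect(pts))
s=cap('scene')['pixels']; cv2.imwrite('pics/s1.png',cv2.resize(s[220:420,80:320],None,fx=3,fy=3))
print(env.get_t())
```

```text
[ 479.75 -326.78  170.09] [[  -0.     -0.28    0.96 -194.54]
 [   1.     -0.      0.      0.42]
 [   0.      0.96    0.28  -79.55]
 [   0.      0.      0.      1.  ]] [325.19 325.19   1.  ]
cap 0.79 [ 375.53 -298.09   26.04] [258.55 281.13]
cap 0.62 [ 373.56 -378.89   27.04] [326.97 277.66]
0.97 1673 (280.5, 186.8958282470703) 24.52072525024414 (258, 163, 45, 49)
0.96 1345 (331.5, 273.0) 24.005306243896484 (310, 251, 42, 40)
0.64 1162 (258.7624816894531, 278.2637023925781) 22.030765533447266 (239, 257, 40, 35)
2.875
```

View pics/w1.png

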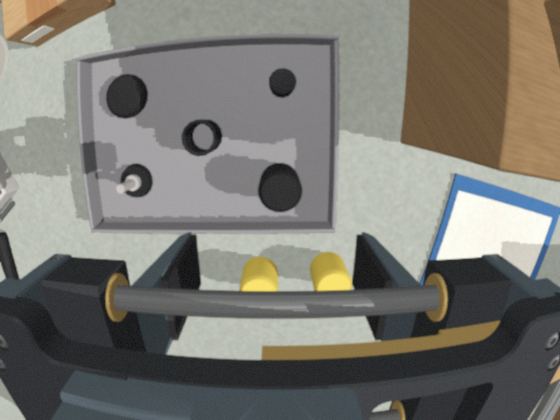

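The wrist view shows the tall solid black cap at (280,187). The slim cap is at (283,82), the flat plug at (126,96), the sleeve at (202,137), the foot at (135,180), and the yellow look-alikes at (259,275) and (330,270). Next I check height in the close crop and fit the cap's silhouette.

```bash
cat >> h.py <<'E'
from scipy.optimize import minimize
def fitcyl(pr,region,x0,z0,z1,r):
    a=np.linspace(0,2*np.pi,36,endpoint=False)
    def mask(x):
        P=[(x[0]+r*np.cos(t),x[1]+r*np.sin(t),z) for t in a for z in (z0,z1)]
        u=np.array([pr(p) for p in P]).reshape(-1,2); m=np.zeros(region.shape,np.uint8)
        cv2.fillConvexPoly(m,cv2.convexHull(np.round(u*16).astype(np.int32)),1,shift=4); return m>0
    f=lambda x:1-(mask(x)&region).sum()/(mask(x)|region).sum()
    s=minimize(f,x0,method='Nelder-Mead',options=dict(initial_simplex=np.array(x0)+[[0,0],[8,0],[0,8]],xatol=.2,fatol=1e-4)); return s.x,1-s.fun
E
python3 - <<'E'
from h import *
np.set_printoptions(precision=2,suppress=True)
for n in('wrist','top','scene'):
    c=wcap() if n=='wrist' else cap(n)
    pr=(lambda p:wproj(c,p)) if n=='wrist' else (lambda p:proj(c,p)[0])
    P=pr([490,-326,31])
    for d in env.regions_of(n,'cap_center'):
        y,x=np.nonzero(d['region'])
        if np.hypot(x.mean()-P[0],y.mean()-P[1])<25: print(n,d['confidence'],fitcyl(pr,d['region'],[490,-326],5,57,22),fitcyl(pr,d['region'],[490,-326],5,22,26)[1])
E
```

```text
wrist 0.91 (array([ 488.84, -331.31]), np.float64(0.9401709401709402)) 0.9066390041493776
scene 0.71 (array([ 492.27, -332.77]), np.float64(0.8366477272727273)) 0.837037037037037
```

View pics/s1.png

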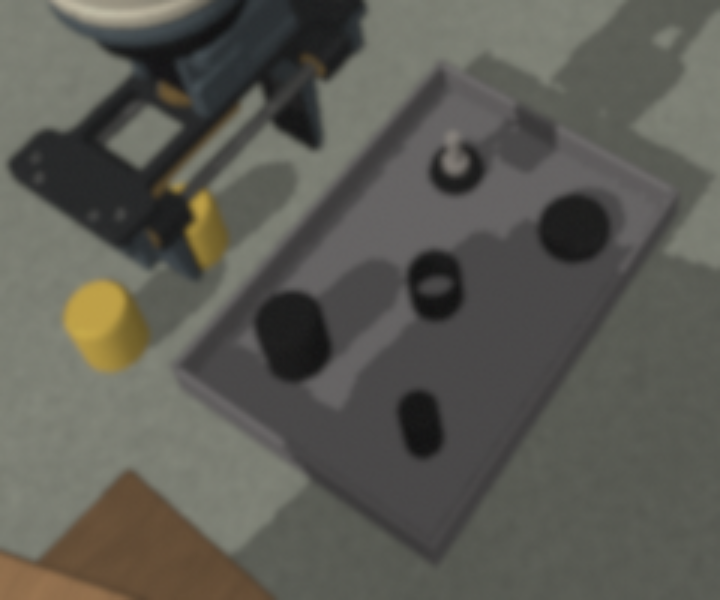

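The crop confirms a tall, closed black cap at (292,335), taller than the plug and wider than the slim cap. It stands about 50 mm from the bin's end wall, but the open fingers reach 59 mm out. I'll shift the grasp 14 mm towards the bin's middle so the outer finger clears the wall.

Run:
```python
from h import *
np.set_printoptions(precision=2,suppress=True)
yw=np.radians(-94.6); rot=down(yw); ydir=-np.array([np.cos(yw),np.sin(yw),0])
t=np.array([490,-330,0])+14*ydir
env.goto(t+[0,0,90],rot)
env.move_l(t+[0,0,13],speed=100)
print('f',env.get_contact_force(),env.get_ee_pos(),env.get_t())
env.close(); print('gap',env.get_finger_gap(),env.get_contact_force())
env.move_l(t+[0,0,90],speed=120)
env.move_l(t+[0,0,230],speed=200)
print('gap',env.get_finger_gap(),env.get_contact_force(),env.get_t())
c=wcap('w2.png')
for d in env.regions_of('wrist','cap_center')[:3]:
    m=d['region'].astype(np.uint8); print(d['confidence'],m.sum(),cv2.boundingRect(cv2.findNonZero(m)))
```

```text
f [-0.5  -0.56  0.22] [ 491.53 -316.4    13.7 ] 4.5167
gap 42.49064124103628 [-0.46 -1.12 -0.09]
gap 42.803773198132134 [ 0.05  0.6  -0.72] 6.9583
0.58 5276 (236, 211, 82, 81)
0.49 15 (341, 248, 5, 8)
```

View pics/w2.png

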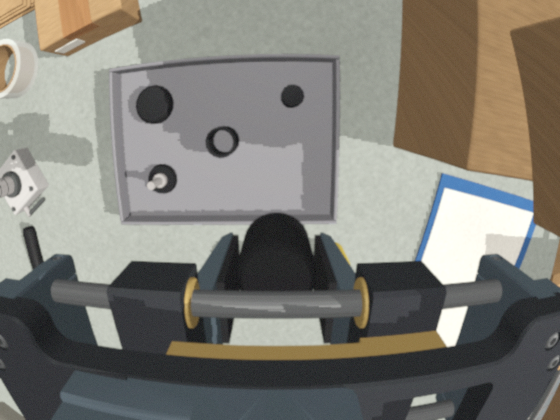

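Cap held: it sits between the jaws at (277,260), and the rest of the bin is undisturbed. Now I put the wrist camera straight above the post.

Run:
```python
from h import *
np.set_printoptions(precision=2,suppress=True)
yw=np.radians(-94.6); rot=down(yw)
env.goto([455,97,230],rot)
for n in range(2):
    c=wcap('w3.png'); print(c['p'][0])
    for q in('stud_tip','ball_ring','cap_center'):
        for d in env.tip_of('wrist',q)[:2]:
            w=w2w(c,d['point']); print(q,d['confidence'],w,wproj(c,w),c['p'][1].T@(w-c['p'][0]))
for d in env.regions_of('wrist','cap_center')[:2]:
    m=d['region'].astype(np.uint8); print(d['confidence'],m.sum(),cv2.boundingRect(cv2.findNonZero(m)))
p,r=c['p']; a=np.linspace(0,2*np.pi,60)
for oz in(-6,-3,0,3,6):
    u=np.array([wproj(c,p+r@[h,22*np.cos(t),oz+22*np.sin(t)]) for t in a for h in(8.7,-43.3)]); print(oz,u.min(0),u.max(0))
c=cap('top')
for q in('stud_tip','ball_ring'):
    for d in env.tip_of('top',q)[:1]: print('top',q,d['confidence'],c2w(c,d['point']))
cv2.imwrite('pics/w3c.png',cv2.resize(cv2.imread('pics/w3.png')[40:320,180:380],None,fx=2,fy=2,interpolation=cv2.INTER_CUBIC))
print(env.get_t())
```

```text
[455.49  96.32 229.98]
stud_tip 0.57 [536.93  97.15 164.04] [266.1  116.12] [ 65.96  -7.43 -81.09]
ball_ring 0.61 [534.19  97.96 127.55] [266.67 119.42] [102.45  -8.02 -78.29]
cap_center 0.73 [ 374.49 -299.7    26.  ] [524.41 217.44] [204.04 401.24  48.72]
cap_center 0.7 [ 373.75 -378.4    22.28] [552.68 213.24] [207.78 479.74  43.08]
[455.31  96.41 229.92]
stud_tip 0.78 [536.02  97.37 162.91] [266.02 117.03] [ 67.    -7.53 -80.37]
stud_tip 0.41 [ 606.01 -168.48    9.34] [456.55  63.24] [ 220.57  251.75 -171.75]
ball_ring 0.91 [533.38  92.57 126.57] [272.78 119.57] [103.34  -2.52 -78.13]
cap_center 0.7 [ 375.49 -382.64   25.28] [555.51 212.38] [204.65 483.94  40.6 ]
cap_center 0.58 [ 373.32 -300.69   27.03] [525.24 218.06] [202.9  402.44  49.42]
0.78 877 (506, 201, 36, 34)
0.78 496 (539, 197, 21, 32)
-6 [232.76 198.8 ] [317.81 301.23]
-3 [233.06 203.3 ] [317.52 305.8 ]
0 [233.36 207.76] [317.24 310.29]
3 [233.66 212.18] [316.95 314.69]
6 [233.97 216.57] [316.66 319.02]
top stud_tip 0.6 [533.47  96.9  160.51]
top ball_ring 0.51 [ 595.43 -332.36    5.69]
9.1917
```

View pics/w3c.png

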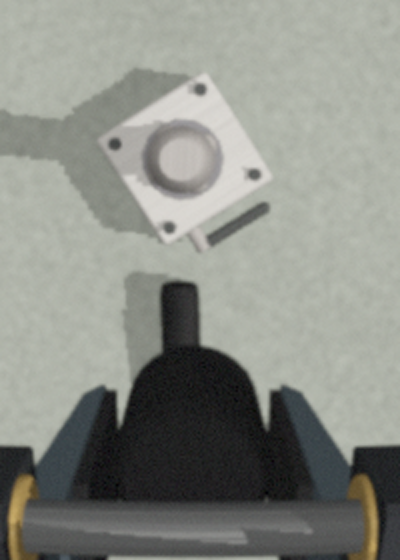

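The crop shows the post's seat ring centred at crop (182,158), i.e. full (271,119), and the tip at about (272,117). The net says column 266, so I measure the circles directly.

Run:
```python
from h import *
np.set_printoptions(precision=2,suppress=True)
c=wcap(); im=c['pixels']; g=cv2.cvtColor(im,cv2.COLOR_BGR2GRAY); x0,y0=235,80
s=cv2.resize(g[y0:160,x0:310],None,fx=8,fy=8,interpolation=cv2.INTER_CUBIC)
print(c['mtx'])
f=lambda u:(np.array(u)+.5)/8-.5+[x0,y0]
for r,z,n in((38,121,'seat'),(28,157,'shaft'),(17,163.5,'tip')):
    H=w2w(c,[0,0,0])[2]; R0=r/2*325/(H-z)*8
    h=cv2.HoughCircles(cv2.GaussianBlur(s,(0,0),5),cv2.HOUGH_GRADIENT,1,20,param1=60,param2=8,minRadius=int(R0*.9),maxRadius=int(R0*1.1))
    for q in ([] if h is None else h[0][:3]): print(n,R0,q[2],f(q[:2]),wray_z(c,f(q[:2]),z))
# block corners -> top face at z=34
m=(im.min(2)>165).astype(np.uint8); m[160:]=0;m[:,:220]=0;m[:,340:]=0
k=cv2.findContours(m,cv2.RETR_EXTERNAL,cv2.CHAIN_APPROX_NONE)[0]; k=max(k,key=cv2.contourArea)
b=cv2.boxPoints(cv2.minAreaRect(k)); W=np.array([wray_z(c,u,34) for u in b]); print('block',b,W.mean(0),np.linalg.norm(np.diff(W,axis=0),axis=1))
big=cv2.cvtColor(s,cv2.COLOR_GRAY2BGR); 
cv2.imwrite('pics/w4.png',s)
```

```text
[[325.19   0.   276.1 ]
 [  0.   325.19 210.93]
 [  0.     0.     1.  ]]
block [[220.   0.]
 [339.   0.]
 [339. 159.]
 [220. 159.]] [585.01  81.77  34.  ] [144.01 200.35 145.02]
```

View pics/w4.png

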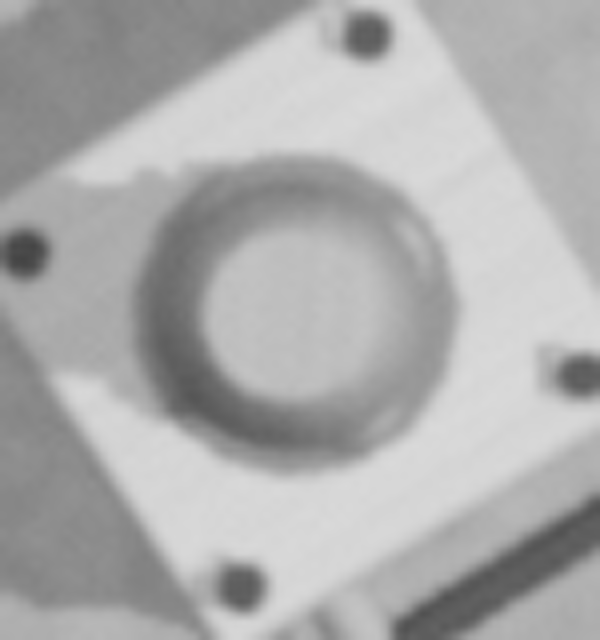

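The picture shows the seat ring spanning x 135–460 and y 155–470 in the crop, so its centre is at full (271.7,118.5). The tip disc is at about (271.3,118.5), and the screws give (272.4,118.7). All three agree. Now I convert to world and hover the cap just above the tip.

Run:
```python
from h import *
np.set_printoptions(precision=2,suppress=True)
c=wcap(); p,r=c['p']
for u,z in(((271.7,118.5),120.8),((271.3,118.5),163.5),((272.0,118.3),34)):
    w=wray_z(c,u,z); print(w, r.T@(w-p))
# silhouette of held cap: dark pixels, per-row extents, vs prediction
g=c['pixels'].max(2)
for row in (225,235,245):
    print(row,''.join('%4d'%v for v in g[row,220:336:3]))
print('col',g[195:225,284:296].mean(1).astype(int))
print('coverage col 262', g[195:225,256:264].mean(1).astype(int))
```

```text
[534.14  94.22 120.8 ] [109.21  -3.57 -79.1 ]
[534.18  93.97 163.5 ] [ 66.51  -3.33 -79.16]
[534.31  94.99  34.  ] [196.01  -4.36 -79.21]
225  185 179 176 178 178 182 178 179 170 137  75  33  25  27  31  29  21  34  30  23  30  29  30  17  33  32  33  52 159 180 181 176 178 181 183 184 179 178 182
235  178 152  93  75  62  89 141 178 148  28  23  26  28  32  30  28  26  28  22  28  23  34  25  26  26  28  26  26  23  95 180 177  92  86  72  76 116 173 184
245   74  73  76  44  28  26  90 159  28  31  26  26  31  35  28  21  26  22  36  34  32  25  34  24  24  26  21  23  23  21 114 164  30  31  29  69  74  71  75
col [183 181 181 180 180 180 179 178 176 176 177 177 177 177 177 177 178 176
 166 144 113  85  61  44  33  29  26  25  28  26]
coverage col 262 [ 98  99  99  97  99  98  98  98 100 100 101 101 101 101 102 104 106 107
 107 106 100  90  73  53  37  26  24  24  24  25]
```

Run:
```python
from h import *
np.set_printoptions(precision=2,suppress=True)
t=np.array([536.9,94.4,0])
env.move_l(t+[0,0,200],speed=120); env.move_l(t+[0,0,178],speed=60); env.dwell(.3)
print(env.get_ee_pos(),env.get_contact_force(),env.get_finger_gap(),env.get_t())
c=cap('scene'); u=proj(c,[534.2,94.2,163.5])[0]; print(u, proj(c,[534.2,94.2,130]))
x,y=np.round(u).astype(int); a=cv2.resize(c['pixels'][y-45:y+55,x-50:x+50],(500,500),interpolation=cv2.INTER_CUBIC); print(x-50,y-45)
cv2.imwrite('pics/h1.png',a)
```

```text
[537.06  94.41 178.22] [ 0.13 -0.54 -0.17] 42.710937237429974 10.9833
[298.51 157.41] [[297.84 168.04]]
249 112
```

View pics/h1.png

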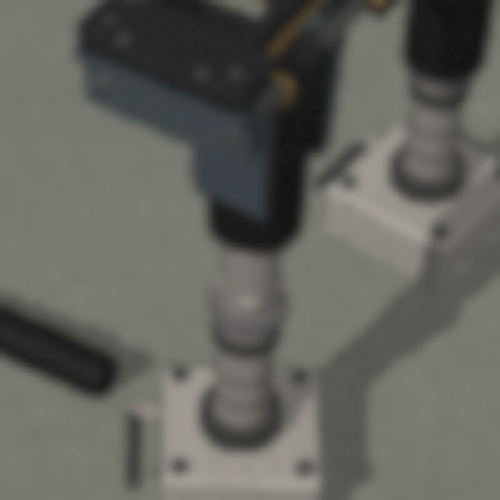

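In the crop the cap (x 208–302, centre 255) hangs right above the post (centre about 252 at y 265), so they are aligned. Now I lower it in small steps, watching the force.

Run:
```python
from h import *
np.set_printoptions(precision=1,suppress=True)
t=np.array([536.9,94.4,0]); z=178.
while z>147:
    z-=4 if z>150 else 2
    env.move_l(t+[0,0,z],speed=40); f=np.array(env.get_contact_force()); p=np.array(env.get_ee_pos()); print(round(z,1),p,f,np.array(env.get_torque()),round(env.get_finger_gap(),1))
    if np.hypot(*f[:2])>12 or abs(f[2])>8: break
print(env.get_t())
```

```text
174.0 [536.7  94.4 173.7] [ 0.4  0.6 -0.9] [-0.  0. -0.] 42.6
170.0 [536.7  94.4 169.7] [ 0.1 -0.4 -0.4] [ 0.  0. -0.] 42.4
166.0 [536.7  94.4 165.8] [-0.7 -0.4 -1. ] [0. 0. 0.] 42.7
162.0 [536.7  94.4 161.7] [ 0.5 -0.3 -0.9] [-0.  0. -0.] 42.4
158.0 [536.7  94.4 157.7] [ 0.1 -0.1 -0.1] [ 0.1  0.  -0. ] 42.7
154.0 [536.8  94.4 153.8] [ 0.3 -0.5 -0.8] [0. 0. 0.] 42.4
150.0 [536.8  94.4 149.7] [ 0.6 -0.  -0.9] [-0.  0.  0.] 42.7
148.0 [536.9  94.4 147.9] [-0.1  0.2  0.1] [0. 0. 0.] 42.4
146.0 [536.8  94.4 145.9] [ 0.1 -0.5 -0.8] [ 0.1  0.  -0.1] 42.3
13.2833
```

Run:
```python
from h import *
np.set_printoptions(precision=2,suppress=True)
t=np.array([536.9,94.4,0]); z=146.
while z>124:
    z-=1 if z>134 else .5
    env.move_l(t+[0,0,z],speed=30); f=np.array(env.get_contact_force()); p=np.array(env.get_ee_pos()); print(round(z,1),p,f)
    if np.hypot(*f[:2])>12 or abs(f[2])>16: break
print(env.get_t(),env.get_finger_gap())
```

```text
145.0 [536.87  94.41 144.96] [-0.65 -0.07  0.45]
144.0 [536.88  94.39 143.94] [ 0.31 -0.05 -0.39]
143.0 [536.84  94.41 142.92] [ 0.81 -0.29 -0.29]
142.0 [536.75  94.45 141.94] [-0.85  0.01  1.02]
141.0 [536.78  94.51 141.12] [-2.42  1.83  4.39]
140.0 [536.99  94.44 140.31] [-1.79  1.24  6.93]
139.0 [537.02  94.46 139.33] [-2.01  1.01  8.15]
138.0 [536.81  94.54 138.01] [-1.63  1.13  2.41]
137.0 [536.56  94.39 136.77] [-2.99  2.29 -1.47]
136.0 [536.66  94.4  135.76] [-2.63  2.38 -1.69]
135.0 [536.72  94.39 134.84] [-2.42  1.11 -0.33]
134.0 [536.73  94.38 133.81] [-2.47  1.96 -3.03]
133.5 [536.81  94.44 133.4 ] [-2.66  2.27 -1.63]
133.0 [536.84  94.4  132.98] [-3.46  2.96 -0.05]
132.5 [536.88  94.4  132.47] [-3.13  2.84  0.56]
132.0 [536.79  94.32 131.91] [-3.37  0.84 -0.81]
131.5 [536.91  94.42 131.44] [-2.75  1.93  0.17]
131.0 [536.84  94.43 130.87] [-3.21  3.72 -2.22]
130.5 [536.85  94.38 130.39] [-3.72  2.5  -3.08]
130.0 [536.8   94.36 129.95] [-4.25  2.72 -0.33]
129.5 [536.89  94.39 129.48] [-3.23  1.25 -0.49]
129.0 [536.99  94.45 128.94] [-3.56  3.78 -1.44]
128.5 [536.91  94.41 128.57] [-4.68  2.34  3.49]
128.0 [536.87  94.43 128.04] [-4.28  2.49  1.17]
127.5 [536.79  94.37 127.59] [-5.77  2.41  2.34]
127.0 [536.93  94.4  127.21] [-5.43  3.51  4.4 ]
126.5 [536.94  94.41 126.73] [-5.3   3.28  3.05]
126.0 [536.88  94.41 126.29] [-6.05  2.75  5.05]
125.5 [536.9   94.42 125.83] [-5.15  2.    6.89]
125.0 [536.93  94.43 125.42] [-5.68  2.53  8.54]
124.5 [536.92  94.44 124.94] [-5.63  3.21  8.08]
124.0 [537.02  94.44 124.73] [-8.    2.93 11.83]
21.2833 42.76558678833373
```

It clicked: the force peaked at 8.2 N and fell away. The ring was met at TCP z of about 128.7, and the force has risen to 12 N over 4 mm. I add a little more push and check that it holds.

Run:
```python
from h import *
np.set_printoptions(precision=2,suppress=True)
t=np.array([536.9,94.4,0]); z=124.
F=lambda:np.mean([env.get_contact_force() for _ in range(5)],axis=0)
while z>121.5:
    z-=.5
    env.move_l(t+[0,0,z],speed=30); f=F(); print(z,np.array(env.get_ee_pos()),f)
    if f[2]>16: break
for _ in range(3): env.dwell(.5); print(np.array(env.get_ee_pos()),F(),env.get_finger_gap())
c=cap('scene'); a=cv2.resize(c['pixels'][120:220,249:349],(600,600),interpolation=cv2.INTER_CUBIC); cv2.imwrite('pics/end.png',a); print(env.get_t())
w=wcap('w_end.png'); r=env.tip_of('scene','cap_center'); print([(round(d['confidence'],2),c2w(c,d['point'])) for d in r])
```

```text
123.5 [537.08  94.45 124.57] [-8.81  1.5  19.62]
[537.07  94.43 124.55] [-8.77  2.1  21.68] 42.2633943796907
[537.15  94.42 124.62] [-9.01  2.09 20.3 ] 42.39679998951957
[537.11  94.41 124.62] [-9.17  2.68 21.15] 42.363524291289586
23.0833
[(0.65, array([ 378.69, -296.83,   26.97])), (0.57, array([ 377.32, -383.89,   23.94])), (0.56, array([536.76,  98.61, 139.6 ]))]
```

View pics/end.png

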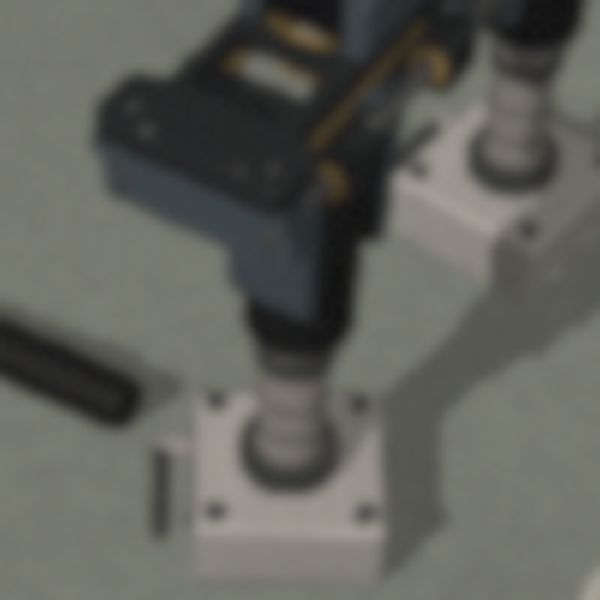

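The cap's rim sits at crop (298,340), right down on the seat ring. The position holds at a stiff stop with a steady push of about 21 N, so I hand in.

```bash
python3 -c "
from workcell import env
print(env.get_contact_force(),env.get_t()); print(env.hand_in())"
```

```text
[-9.94919967  2.63522109 19.17581677] 23.1833
the job is handed in; nothing more can be done
None
```

The cap is clicked onto the bare post and pressed down onto the seat ring. I handed the job in at 23.2 s with the gripper still holding it there. The hand-in gives no verdict.

- **Cap choice:** I took the tall black cap from the bin. A close crop and a silhouette fit confirmed it against the other fittings and the yellow look-alikes. I shifted the grasp 14 mm towards the bin's middle so the outer finger cleared the wall.
- **Click:** the push rose to about 8 N at the spring balls, then dropped to about zero. That is a little under the roughly 10 N expected.
- **Seat ring:** the cap met it at TCP z of about 128.7 mm, and the push then rose to a stiff stop at 124.6 mm. That is about 4 mm of travel, so the ring is bottomed.
- **Hold:** the push stayed at about 20–21 N for 1.5 s with no slip and a steady finger gap.

**Disagreements:**
- The networks put the bare post up to about 5 mm off in y. I used my own wrist-image measurement instead, and the cap went onto the post with no contact force until it met the balls.
- A side force of about 9 N stays at the stop, which suggests the cap is about 1 mm off centre.
- The final network estimate put the cap centre at z of about 140 mm, where the arm position gives about 142 mm; that is within its error.

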